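Stop the peristaltic pump and hold its sprung pressure arm open for a tube change

TASK

The tube of this bench pump is about to be changed: first turn the speed knob fully anticlockwise to its off stop (pointer at the red mark), then take the sprung pressure arm by its blue finger post and swing it away from the roller rotor, towards the front of the pump, all the way to its stop. Finish while still holding the arm open against the stop, because its spring shuts it: do not let it snap back on the rollers, do not open it before the knob is off, and leave the flask, jar and box where they stand.

Things in the scene. Friction and masses are not known exactly. Their poses are not given: they have to be found in the camera images.
- pump: White peristaltic pump, fixed, 190 mm deep (x), 280 mm wide (y). Origin: centre of its underside on the worktop; x to its back, y to its left seen from its front, z up; the front (-x) roughly faces the robot. Flat deck 80 mm up. On it: knob at the right; roller rotor 47 mm across, 43 mm high over the deck, centre at x +36, y +50 mm; pressure arm in front of the rotor.
- speed_knob (a joint): Turn of the speed knob, rad: 0 = off, the anticlockwise end stop, with the white pointer at the red mark of the scale; grows clockwise as seen from above, up to 4.71. Starts between 0.9 and 2.4. Light friction (0.04 N m); it stays where it is left.
- knob_grip (a point): Point on the vertical axis of the black round fluted knob, 20 mm above the deck. Its gripping surface runs from 7 mm to 32 mm above the deck (13 mm below to 12 mm above this point) and is 32 mm across; below it a skirt 41 mm across lies on the deck, 4 mm high at its edge. Keep fingertips 8 mm above the deck. Nothing else stands on the deck within 55 mm of the axis.
- swing_joint (a joint): Swing of the pressure arm about its vertical pivot, rad: 0 = shut at the rotor, where its spring keeps it; 0.55 = fully open, at its stop. Grows anticlockwise seen from above: the finger post moves to the front of the pump (pump -x, towards the robot). Spring 0.56 N m shut, 1.0 N m at the stop: 4.7 to 8.4 N at the finger post; let go, it snaps shut.
- pressure_arm: The pressure arm: a bright metal bar 14 mm wide with a black curved track, its top 30 mm above the deck. Origin: on the pivot axis at deck height. z up; when shut its axes are the pump's, and it turns with the arm.
- finger_post (a point): Point on the axis of the upright blue finger post at the free end of the pressure arm, 22 mm above the arm's top face (52 mm above the deck). The post is round, 16 mm across (19 mm at the foot and 18 mm at the head), 43 mm high from the arm's top face; its axis is 120 mm from the pivot. At least 40 mm are free all round it above the arm's top face, shut and open.
- pivot_point (a point): Point on the vertical pivot axis of the pressure arm, at the height of the arm's top face (30 mm above the deck).
- blue_flask: Blue bottle, 54 mm across, 120 mm high, standing loose on the worktop to the right of the pump; origin at the centre of its underside. Not to be moved.
- jar: Small white-capped jar, 46 mm across, 78 mm high, standing loose on the worktop to the right of the pump; origin at the centre of its underside. Not to be moved.
- standards_box: Small white and purple carton, 45 x 52 x 60 mm high, standing loose on the worktop behind the pump's left side; origin at the centre of its underside. Not to be moved.

How it is judged:
By the outcome, as a careful person would: the job done as asked, in the order asked, and still so for the second after the job is handed in, while the arm keeps its last pose, push and grip.
It also fails if it takes over 64 s, if anything falls off the work surface, if the arm or the gripper's body presses on something with over 40 N, if the wrist force passes 120 N, or if a joint passes its speed limit or range.

ROBOT

A 6-joint arm with a two-finger parallel gripper is mounted at the origin on a cart in front of the work surface, level with it; the furniture and walls round the work are solid. World frame = base frame: x ahead of the robot, y to its left, z up, the work surface at z = 0. Lengths are in m, angles in rad, forces in N, time in s.
With the tool pointing down it reaches from about 0.325 to 0.85 m from the base axis. Payload 15.5 kg.
Tool frame: the origin (TCP) lies on the centre line of the jaws, within the pads' length; the fingertips stand 14 mm ahead of it and the grasp point (between the pads) lies 5 mm behind it; z points along the fingers, y is the line along which they close (so a half turn about z gives the same grasp; the last joint's range is limited). The gripper opens to 91 mm and grips with 3 to 60 N. Pads are 32 mm wide; open, the fingers measure 118 mm over their backs; the gripper's body (76 mm by 178 mm) begins 60 mm behind the grasp point.
Start: joints at [-1.315, 0.494, 1.345, -0, 1.302, -0.096], TCP at [0.215, -0.587, 0.228] pointing down, gripper open.
Joint ranges: [-2.91, 2.91], [-0.82, 2.16], [0.22, 2.67], [-1.22, 4.37], [0.12, 2.79], [-3.08, 3.08]. Speed limits (rad/s): [1.89, 1.89, 2.57, 3.01, 3.01, 3.01].

INTERFACE

Orientations are given as [roll, pitch, yaw] about the fixed x, y, z axes, in that order (R = Rz(yaw) Ry(pitch) Rx(roll)).
In Python, from bench import manip, eyes gives the robot as it stands.
- The arm moves only by the tool drive_tool, never from a script. Its argument "steps" is a list of rows, each a list of 5 numbers: the opening, from 0 (shut) to 1 (fully open), then the shift along the tool's x, y, z normalised to -1 to 1, where 1 is 0.6 m, then the turn about the tool's z normalised to -1 to 1, where 1 is 90 degrees. In form: [[grip, tx, ty, tz, yaw], ...]. A call has 1 to 12 rows; each row is the pose to reach, as a shift and turn from the pose commanded when the call began, along the tool's axes at that moment; what a row does not reach only later rows make up. A row lasts 1/12 s, in which the tool goes at most 41.7 mm and 7.16 degrees, less where a joint would pass 70% of its speed; a pose out of reach is approached as far as the arm can. A call with a number of a shift or a turn outside -1 to 1 is refused whole. A call with a gripper value outside its range is refused whole. The fingers move at their own pace and stop on an object; "squeeze" is the grip in N (left out, the last holds). Time passes only in rows, so rows that repeat a pose let the fingers close. It gives the time, the measured TCP pose, the force, the opening and the grip force at its end, in the units of the state.
- manip.observe(): the state, without advancing time (a new reading comes with each control period).
- eyes.snapshot(name): name is "scene" or "top" or "wrist"; returns a dict with "pixels" (480x640x3 uint8, blue, green, red), "range_z" (480x640 float32, m along the optical axis (not along the pixel's ray), 0 where there is no reading), "fovy" (degrees; the focal length in pixels is half the picture's height over the tangent of half this angle, whatever the lens; pixels are square), "cx", "cy" (the principal point, pixels), "xyz" and "orientation" of the camera in the world; the wrist camera has in their place "T_tool_cam" (4x4, takes a point from camera to tool coordinates, whose origin is the TCP and whose axes are the flange's). Camera axes: x right, y down, z forward; pixel columns grow to the right and rows downward; lengths in m; the calibration is good to about 2 mm. A picture is of the moment at which its call begins: read the wrist's pose just before it.
- manip.job_done(): hands the job in; it is judged then, once.
The state is a dict: "t": time; "joint_pos": joint angles; "qd": joint speeds; "joint_efforts": joint torques, N m; "tcp_pos": TCP position; "tcp_rot": TCP orientation; "wrist_force": force on the tool from outside, world axes, zero at the start; "wrist_torque": the same for the moment, N m; "gripper_width": finger opening in m; "gripper_force": force on a finger pad.
Only numpy, scipy, OpenCV 4.12 (cv2) and the standard library are available. Lean on these libraries where they do the work, as an engineer would, in place of code of your own. Each camera call takes 0.05 s, during which the arm holds its last target. There are 200 camera calls.

## Working session

There is one attempt and no reset: what is moved stays moved. The work goes in short steps, Python scripts to look and compute and a tool call to move; the robot and the scene stay as the last step left them, time stands still between calls to the robot, and variables do not carry over. Pictures are saved under pics/ and viewed, at most 10 in all, crops included, and the job is handed in when it is done.

Besides the shell and the picture viewer there is one more tool, called after "Request:" as a command line: name --pt "numbers of a row" for each row, then --argument value for the rest. drive_tool: Moves the arm, as the interface text tells. Scaled input: -1 to 1 covers 0.6 m each way for a shift and 90 degrees each way for a turn. Its arguments: {"type":"object","properties":{"steps":{"type":"array"},"squeeze":{"type":"number"}},"required":["steps"]}

```bash
mkdir -p pics; cat > h.py <<'E'
import numpy as np, cv2
from scipy.spatial.transform import Rotation as R
from bench import manip, eyes
def cam(name):
    st=manip.observe(); s=eyes.snapshot(name)
    f=240/np.tan(np.radians(s["fovy"])/2)
    if name=="wrist":
        T=np.eye(4); T[:3,:3]=R.from_euler('xyz',st["tcp_rot"]).as_matrix(); T[:3,3]=st["tcp_pos"]
        T=T@np.array(s["T_tool_cam"])
    else:
        T=np.eye(4); o=np.array(s["orientation"]); 
        T[:3,:3]=o if o.shape==(3,3) else R.from_euler('xyz',o).as_matrix(); T[:3,3]=s["xyz"]
    v,u=np.mgrid[:480,:640]; z=s["range_z"]
    P=np.stack([(u-s["cx"])/f*z,(v-s["cy"])/f*z,z],-1)@T[:3,:3].T+T[:3,3]
    P[z==0]=np.nan
    return s,P,T,f
E
python3 - <<'E'
from h import *
print(manip.observe())
for n in ["top","scene"]:
    s,P,T,f=cam(n); cv2.imwrite(f"pics/{n}0.png",s["pixels"]); np.savez(f"{n}0.npz",im=s["pixels"],P=P)
    print(n,s["xyz"],s["orientation"],f,s["cx"],s["cy"])
E
```

```text
{'t': 0.0, 'joint_pos': array([-1.31447770e+00,  4.94199734e-01,  1.34614962e+00, -1.66329627e-05,
        1.30252280e+00, -9.54969048e-02]), 'qd': array([-0.00181387,  0.00015546, -0.00091238,  0.0008    ,  0.00053503,
       -0.00146216]), 'joint_efforts': array([ 1.18767595e-03, -8.78835440e+01, -3.81848288e+01,  7.08475267e-02,
        5.33376471e-02, -8.95269591e-05]), 'tcp_pos': array([ 0.21527888, -0.58634595,  0.22732171]), 'tcp_rot': array([-3.14031745e+00, -1.06043895e-04,  3.51819886e-01]), 'wrist_force': array([ 0.62891655, -0.05743879,  0.3551316 ]), 'wrist_torque': array([ 0.01479133,  0.00354699, -0.0076367 ]), 'gripper_force': 0.0, 'gripper_width': 0.09134765735834946}
top [ 0.39272411 -0.15167346  0.94761033] [-2.91698187e+00 -1.05603059e-03 -1.58854741e+00] 491.4572736261536 322.04454578979977 233.87100332998702
scene [0.26221481 0.46852339 0.57302154] [-2.1693389   0.00531239 -2.69437419] 463.3537953295604 323.25876251094604 240.2300673750132
```

```bash
ls .
```

```text
h.py
pics
scene0.npz
top0.npz
```

View pics/top0.png

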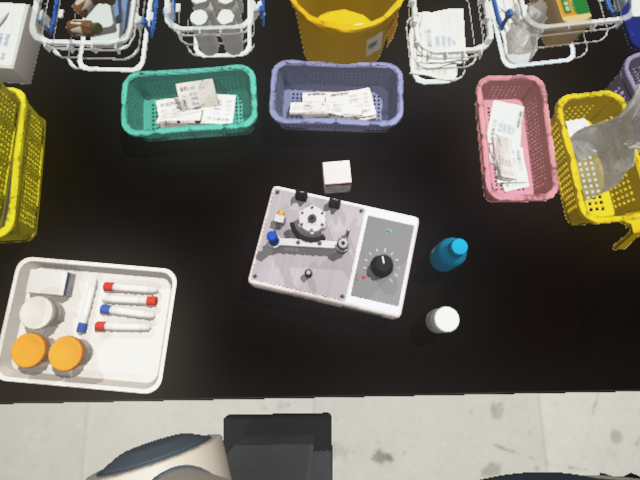

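View pics/scene0.png

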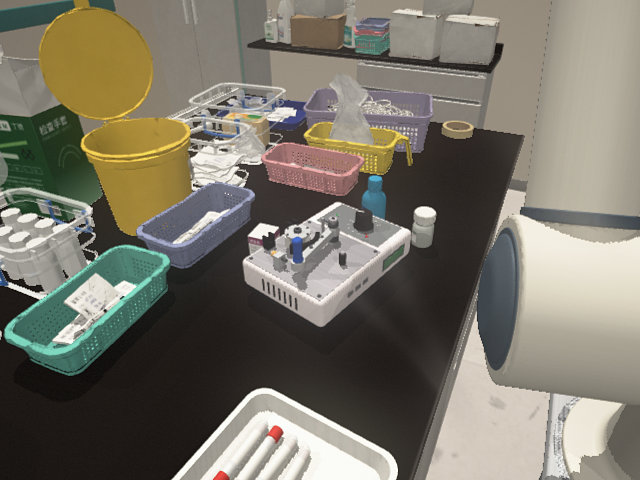

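The top view shows the pump at about (333,250), the black knob at (381,265), its red mark near (363,277), the blue post at (272,238) and the pivot at (343,243). The scene view shows nothing else near the deck.

```bash
python3 - <<'E'
from h import *
d=np.load("top0.npz"); P=d["P"]; im=d["im"]; hsv=cv2.cvtColor(im,cv2.COLOR_BGR2HSV)
z=P[...,2]; v,u=np.mgrid[:480,:640]
reg=(u>240)&(u<425)&(v>180)&(v<325)
m=reg&(abs(z-.08)<.006)
print("deck z",np.nanmedian(z[m]),m.sum())
r=cv2.minAreaRect(P[m][:,:2].astype(np.float32)); print("rect",r)
kn=(u>364)&(u<400)&(v>245)&(v<285)&(z>.105)&(z<.125)
k=P[kn]; print("knob",kn.sum(),np.median(k,0),(k.max(0)+k.min(0))/2,np.ptp(k,axis=0), cv2.minEnclosingCircle(k[:,:2].astype(np.float32)))
b=(u>260)&(u<285)&(v>225)&(v<255)&(hsv[...,0]>100)&(hsv[...,0]<130)&(hsv[...,1]>120)
p=P[b]; print("post",b.sum(),p[:,2].max()); t=p[p[:,2]>p[:,2].max()-.006]; print(len(t),t.mean(0),cv2.minEnclosingCircle(t[:,:2].astype(np.float32)))
rd=(u>355)&(u<372)&(v>268)&(v<285)&((hsv[...,0]<8)|(hsv[...,0]>172))&(hsv[...,1]>120)
print("red",P[rd].mean(0))
pv=(u>332)&(u<354)&(v>230)&(v<256)&(z>.112); print("pivot",P[pv].mean(0))
for c,n in [((300,210,330,232),"rotor")]:
    q=(u>c[0])&(u<c[2])&(v>c[1]-10)&(v<c[3])&(z>.115); print(n,P[q].mean(0),z[q].max())
cv2.imwrite("pics/topcrop.png",cv2.resize(im[180:325,240:425],None,fx=4,fy=4,interpolation=cv2.INTER_CUBIC))
E
```

```text
deck z 0.08058165676810014 13037
rect ((0.563393235206604, -0.17873936891555786), (0.2781899571418762, 0.18881483376026154), 75.91352081298828)
knob 271 [ 0.52982712 -0.26013551  0.11214378] [ 0.53060393 -0.26110006  0.11078466] [0.03140466 0.03292603 0.01151202] ((0.530713677406311, -0.26111048460006714), 0.01707271672785282)
post 117 nan
0 [nan nan nan] ((0.0, 0.0), 0.0)
red [ 0.51041795 -0.22729508  0.08119164]
pivot [ 0.56370043 -0.19117708  0.12418809]
rotor [ 0.61017812 -0.13993685  0.11879477] 0.12640831462115665<stdin>:11: RuntimeWarning: Mean of empty slice.
  ret = um.true_divide(
```

View pics/topcrop.png

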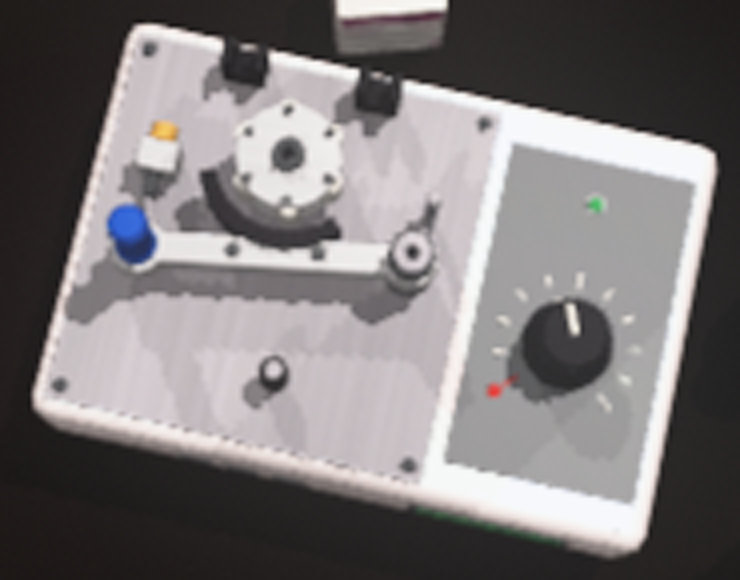

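The crop shows the white pointer pointing nearly straight up, at (572,315), with the red mark lower left of the knob at (495,390). That means about a 110° anticlockwise turn. The pump yaw is about -14°. I'll move above the knob next.

Request:
drive_tool --pt "1 0.68 -0.328 0 0" --pt "1 0.68 -0.328 0 0" --pt "1 0.68 -0.328 0 0" --pt "1 0.68 -0.328 0 0" --pt "1 0.68 -0.328 0 0" --pt "1 0.68 -0.328 0 0" --pt "1 0.68 -0.328 0 0" --pt "1 0.68 -0.328 0 0" --pt "1 0.68 -0.328 0 0" --pt "1 0.68 -0.328 0 0" --pt "1 0.68 -0.328 0 0" --pt "1 0.68 -0.328 0 0" --squeeze 20

```text
t: 1.1
tcp_pos: [0.5341, -0.2567, 0.2276]
tcp_rot: [-3.141, -0.001, 0.356]
wrist_force: [-0.3, 0.2, -0.9]
gripper_width: 0.0914
gripper_force: 0.0
```

```bash
python3 - <<'E'
from h import *
s,P,T,f=cam("wrist"); im=s["pixels"]; cv2.imwrite("pics/w1.png",im); np.savez("w1.npz",im=im,P=P)
st=manip.observe(); print(st["tcp_pos"],st["tcp_rot"],st["joint_pos"],T[:3,3])
hsv=cv2.cvtColor(im,cv2.COLOR_BGR2HSV); z=P[...,2]
def circ(q): return q.mean(0).round(4),np.round(cv2.minEnclosingCircle(q[:,:2].astype(np.float32)),4) if 0 else cv2.minEnclosingCircle(q[:,:2].astype(np.float32))
near=np.hypot(P[...,0]-.5305,P[...,1]+.261)<.03
k=P[near&(z>.105)&(z<.125)]; print("knob",len(k),k[:,2].max(),(k.max(0)+k.min(0))/2,circ(k))
b=(hsv[...,0]>100)&(hsv[...,0]<130)&(hsv[...,1]>120)&(np.hypot(P[...,0]-.57,P[...,1]+.07)<.05)&(z>.11)
if b.sum(): p=P[b]; print("post",len(p),p[:,2].max(),circ(p[p[:,2]>p[:,2].max()-.004]))
d=np.load("top0.npz"); P=d["P"]; hsv=cv2.cvtColor(d["im"],cv2.COLOR_BGR2HSV); v,u=np.mgrid[:480,:640]
b=(u>260)&(u<285)&(v>225)&(v<255)&(hsv[...,0]>100)&(hsv[...,0]<130)&(hsv[...,1]>120)&np.isfinite(P[...,2])
p=P[b]; print("post top",len(p),p[:,2].max(),circ(p[p[:,2]>p[:,2].max()-.004]))
E
```

```text
[ 0.53234383 -0.25875049  0.22749266] [-3.14097566e+00 -9.27383082e-05  3.55846635e-01] [-5.53556909e-01  4.47397625e-01  1.43025557e+00  4.74239262e-04
  1.26436941e+00  6.61249601e-01] [ 0.60774521 -0.23032384  0.38447363]
knob 1766 0.1149018353723324 [ 0.52938032 -0.26153475  0.10997661] (array([ 0.5307, -0.2611,  0.1118]), ((0.5294239521026611, -0.2616926431655884), 0.016868123784661293))
post 2020 0.15489759478756598 (array([ 0.5731, -0.0751,  0.1525]), ((0.5727519392967224, -0.07403828948736191), 0.008670490235090256))
post top 114 0.15659635372973402 (array([ 0.573 , -0.0722,  0.1538]), ((0.5721263885498047, -0.071266308426857), 0.00716566015034914))
```

View pics/w1.png

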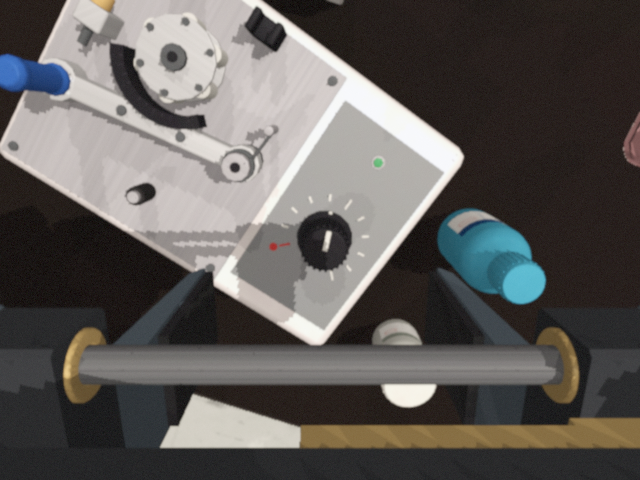

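The wrist view shows the knob centred at (325,240), the red mark at (275,246), the flask to the right and the jar behind the gripper bar. The knob axis is about (0.530, -0.2613). I'll narrow the jaws and come down partway.

Request:
drive_tool --pt "0.6 0 0 0.03 0" --pt "0.6 0 0 0.06 0" --pt "0.6 0 0 0.09 0" --pt "0.6 0 0 0.11 0" --pt "0.6 0 0 0.12 0" --pt "0.6 0 0 0.12 0" --pt "0.6 0 0 0.12 0" --pt "0.6 0 0 0.12 0"

```text
t: 1.82
tcp_pos: [0.5308, -0.2619, 0.1568]
tcp_rot: [3.141, -0.001, 0.352]
wrist_force: [0.2, -0.4, 0.4]
gripper_width: 0.0553
gripper_force: 0.0
```

Request:
drive_tool --pt "0.6 0 0 0.03 0" --pt "0.6 0 0 0.06 0" --pt "0.6 0 0 0.08 0" --pt "0.6 0 0 0.086 0" --pt "0.6 0 0 0.086 0" --pt "0.6 0 0 0.086 0" --pt "0.2 0 0 0.086 0" --pt "0.2 0 0 0.086 0" --pt "0.2 0 0 0.086 0" --pt "0.2 0 0 0.086 0" --pt "0.2 0 0 0.086 0" --pt "0.2 0 0 0.086 0" --squeeze 15

```text
t: 2.82
tcp_pos: [0.5304, -0.2607, 0.1047]
tcp_rot: [-3.141, -0.0, 0.352]
wrist_force: [-1.0, 5.4, 6.3]
gripper_width: 0.031
gripper_force: 15.2
```

Request:
drive_tool --pt "0.2 0 0 0 -0.06" --pt "0.2 0 0 0 -0.12" --pt "0.2 0 0 0 -0.18" --pt "0.2 0 0 0 -0.24" --pt "0.2 0 0 0 -0.3" --pt "0.2 0 0 0 -0.36" --pt "0.2 0 0 0 -0.42" --pt "0.2 0 0 0 -0.48" --pt "0.2 0 0 0 -0.54" --pt "0.2 0 0 0 -0.6" --pt "0.2 0 0 0 -0.66" --pt "0.2 0 0 0 -0.72"

```text
t: 3.82
tcp_pos: [0.5296, -0.2601, 0.1047]
tcp_rot: [-3.14, -0.002, 1.487]
wrist_force: [-7.2, 8.9, 11.5]
gripper_width: 0.0315
gripper_force: 15.3
```

```bash
python3 - <<'E'
from h import *
print(manip.observe())
E
```

```text
{'t': 3.8167, 'joint_pos': array([-5.58125138e-01,  5.88572277e-01,  1.56359686e+00,  9.44088468e-04,
        9.92040332e-01, -4.75233955e-01]), 'qd': array([-5.43684234e-04,  1.28808848e-04, -6.54377251e-05, -9.26972858e-04,
        2.57267642e-03, -1.12475410e+00]), 'joint_efforts': array([ -3.25172044, -81.46194935, -32.58320332,  -1.2789917 ,
        -3.60736996,   3.68664242]), 'tcp_pos': array([ 0.52957828, -0.26005944,  0.10468645]), 'tcp_rot': array([-3.13962664e+00, -1.89895866e-03,  1.48738584e+00]), 'wrist_force': array([-7.17020266,  8.89675008, 11.49707451]), 'wrist_torque': array([ 1.76275893,  1.15935958, -0.01534218]), 'gripper_force': 15.291384627053048, 'gripper_width': 0.03145816398631135}
```

Request:
drive_tool --pt "0.2 0 0 0 -0.05" --pt "0.2 0 0 0 -0.1" --pt "0.2 0 0 0 -0.15" --pt "0.2 0 0 0 -0.2" --pt "0.2 0 0 0 -0.25" --pt "0.2 0 0 0 -0.3" --pt "0.2 0 0 0 -0.35" --pt "0.2 0 0 0 -0.4" --pt "0.2 0 0 0 -0.4"

```text
t: 4.57
tcp_pos: [0.529, -0.2602, 0.1047]
tcp_rot: [-3.14, -0.003, 2.117]
wrist_force: [-9.6, 7.5, 14.6]
gripper_width: 0.0313
gripper_force: 15.3
```

```bash
python3 - <<'E'
from h import *
st=manip.observe(); print(st["tcp_rot"],st["joint_efforts"][5],st["wrist_torque"],st["wrist_force"])
s,P,T,f=cam("top"); cv2.imwrite("pics/t2.png",cv2.resize(s["pixels"][225:305,330:430],None,fx=6,fy=6,interpolation=cv2.INTER_CUBIC))
s,P,T,f=cam("wrist"); cv2.imwrite("pics/w2.png",s["pixels"])
E
```

```text
[-3.14016951e+00 -3.09579732e-03  2.11675702e+00] -2.767035886645317 [1.41054905 1.76546718 0.05720094] [-9.56052594  7.51889582 14.64541919]
```

View pics/w2.png

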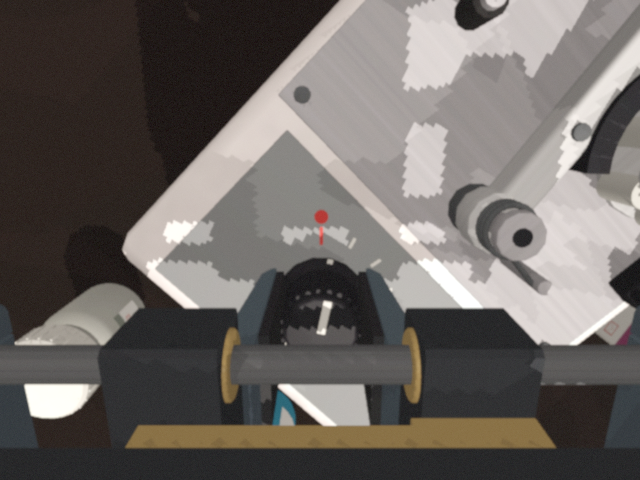

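The wrist view shows the white pointer from (322,332) to (327,303), about 10° short of the red mark at (321,217). I'll turn on in small steps.

Request:
drive_tool --pt "0.2 0 0 0 -0.03" --pt "0.2 0 0 0 -0.06" --pt "0.2 0 0 0 -0.08" --pt "0.2 0 0 0 -0.1" --pt "0.2 0 0 0 -0.12" --pt "0.2 0 0 0 -0.12"

```text
t: 5.17
tcp_pos: [0.5289, -0.2603, 0.1046]
tcp_rot: [-3.141, -0.003, 2.302]
wrist_force: [-11.1, 5.2, 14.2]
gripper_width: 0.0311
gripper_force: 15.3
```

```bash
python3 - <<'E'
from h import *
st=manip.observe(); print(st["tcp_rot"],st["wrist_torque"],st["wrist_force"])
E
```

```text
[-3.14050122 -0.00344351  2.30189612] [1.16170035 1.96507613 0.01668584] [-11.05404717   5.18608657  14.19381905]
```

Request:
drive_tool --pt "0.2 0 0 0 -0.02" --pt "0.2 0 0 0 -0.04" --pt "0.2 0 0 0 -0.06" --pt "0.2 0 0 0 -0.06"

```text
t: 5.5
tcp_pos: [0.5296, -0.261, 0.1046]
tcp_rot: [-3.141, -0.002, 2.396]
wrist_force: [-7.3, 1.6, 8.8]
gripper_width: 0.0314
gripper_force: 15.2
```

```bash
python3 - <<'E'
from h import *
st=manip.observe(); print(st["tcp_rot"],st["wrist_torque"],st["wrist_force"])
s,P,T,f=cam("wrist"); cv2.imwrite("pics/w3.png",cv2.resize(s["pixels"][180:380,200:440],None,fx=3,fy=3,interpolation=cv2.INTER_CUBIC))
E
```

```text
[-3.14100440e+00 -1.68227613e-03  2.39585461e+00] [ 0.37549869  1.13875416 -0.16825271] [-7.32255021  1.6445687   8.792131  ]
```

View pics/w3.png

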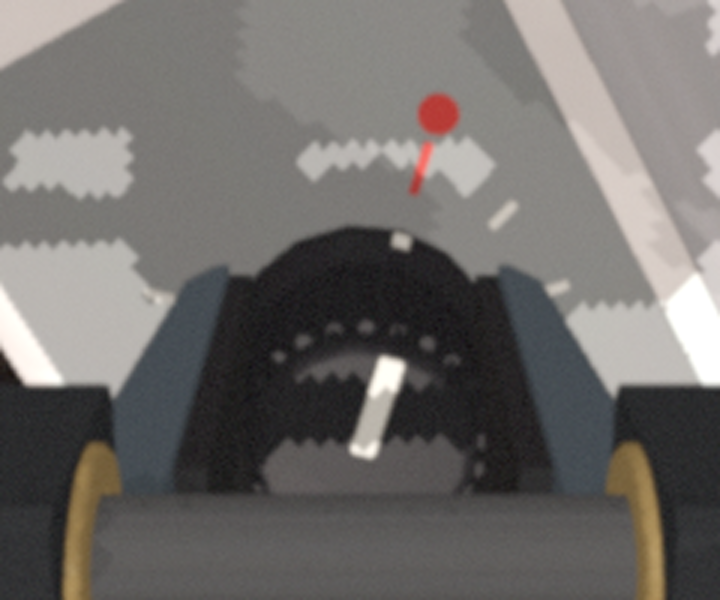

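The crop shows the pointer (377,405), the skirt dot (402,240) and the red mark (438,113) in one line. The wrist torque also jumped, so the knob is on its stop. I'll release and rise.

Request:
drive_tool --pt "0.6 0 0 0 -0.06" --pt "0.6 0 0 0 -0.06" --pt "0.6 0 0 0 -0.06" --pt "0.6 0 0 0 -0.06" --pt "0.6 0 0 -0.04 -0.06" --pt "0.6 0 0 -0.08 -0.06" --pt "0.6 0 0 -0.12 -0.06" --pt "0.6 0 0 -0.16 -0.06" --pt "0.6 0 0 -0.18 -0.06" --pt "0.6 0 0 -0.18 -0.06" --pt "0.6 0 0 -0.18 -0.06"

```text
t: 6.47
tcp_pos: [0.5308, -0.2615, 0.2126]
tcp_rot: [3.141, 0.001, 2.487]
wrist_force: [-0.3, 0.1, -0.2]
gripper_width: 0.0547
gripper_force: 0.0
```

```bash
python3 - <<'E'
from h import *
st=manip.observe(); print(st["tcp_pos"],st["tcp_rot"],st["gripper_width"],st["wrist_force"],st["wrist_torque"])
s,P,T,f=cam("wrist"); im=s["pixels"]
# topdown rectified map of knob area, 0.25 mm per px at z
def ortho(c,h,z,n=400):
    g=(np.arange(n)-n/2)*(2*h/n)
    X=np.stack([np.tile(c[0]-g[:,None],(1,n)),np.tile(c[1]-g[None],(n,1)),np.full((n,n),z)],-1)
    q=(X-T[:3,3])@T[:3,:3]
    return cv2.remap(im,(q[...,0]/q[...,2]*f+s["cx"]).astype(np.float32),(q[...,1]/q[...,2]*f+s["cy"]).astype(np.float32),cv2.INTER_CUBIC)
c=(.530,-.2613)
a=ortho(c,.05,.0815); b=ortho(c,.05,.1135)
cv2.imwrite("pics/w4.png",np.hstack([a,b]))
hsv=cv2.cvtColor(a,cv2.COLOR_BGR2HSV); m=((hsv[...,0]<8)|(hsv[...,0]>172))&(hsv[...,1]>100)
y,x=np.nonzero(m); print("red",np.degrees(np.arctan2(-(x.mean()-200),-(y.mean()-200))),len(x))
hb=cv2.cvtColor(b,cv2.COLOR_BGR2HSV); yy,xx=np.mgrid[:400,:400]; m=(hb[...,2]>150)&(np.hypot(yy-200,xx-200)<64)
y,x=np.nonzero(m); vx,vy,_,_=cv2.fitLine(np.stack([x,y],1).astype(np.float32),cv2.DIST_L2,0,.01,.01).ravel()
print("pointer",np.degrees(np.arctan2(-vx,-vy)),len(x),x.mean(),y.mean())
E
```

```text
[ 0.53075467 -0.26149677  0.21259096] [3.14146800e+00 1.16349206e-03 2.48667846e+00] 0.05466575574485335 [-0.30398143  0.10965156 -0.24828498] [ 0.0251092  -0.16636882  0.02388258]
red 126.86794323087777 576
pointer -36.706802 1887 196.9915209326974 183.96449390567037
```

View pics/w4.png

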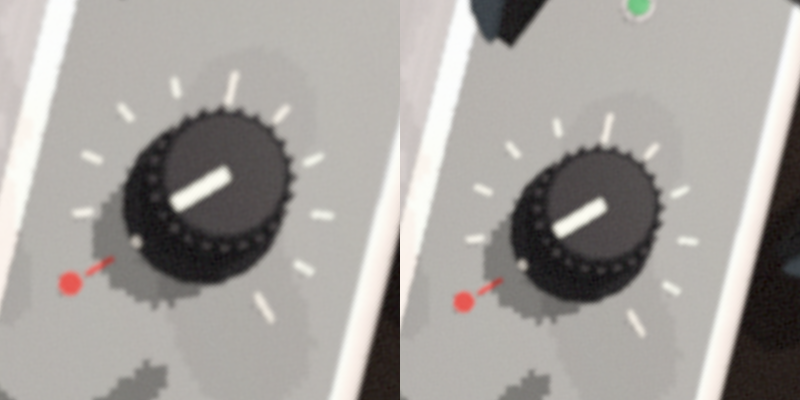

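The rectified view shows the pointer (178,203)–(226,176) parallel to and in line with the red mark at (70,283), so the knob is off. Next I'll move above the blue post.

Request:
drive_tool --pt "0.5 0.137 0.292 0 0.63" --pt "0.5 0.137 0.292 0 0.63" --pt "0.5 0.137 0.292 0 0.63" --pt "0.5 0.137 0.292 0 0.63" --pt "0.5 0.137 0.292 0 0.63" --pt "0.5 0.137 0.292 0 0.63" --pt "0.5 0.137 0.292 0 0.63" --pt "0.5 0.137 0.292 0 0.63" --pt "0.5 0.137 0.292 0 0.63" --pt "0.5 0.137 0.292 0 0.63" --pt "0.5 0.137 0.292 0 0.63" --pt "0.5 0.137 0.292 0 0.63"

```text
t: 7.52
tcp_pos: [0.5715, -0.0723, 0.2116]
tcp_rot: [-3.14, -0.0, 1.5]
wrist_force: [0.1, -0.6, 0.2]
gripper_width: 0.0456
gripper_force: 0.0
```

```bash
python3 - <<'E'
from h import *
st=manip.observe(); print(st["tcp_pos"],st["tcp_rot"],st["gripper_width"],st["joint_pos"])
s,P,T,f=cam("wrist"); im=s["pixels"]; cv2.imwrite("pics/w5.png",im); np.savez("w5.npz",im=im,P=P)
hsv=cv2.cvtColor(im,cv2.COLOR_BGR2HSV); z=P[...,2]
b=(hsv[...,0]>100)&(hsv[...,0]<130)&(hsv[...,1]>120)&(np.hypot(P[...,0]-.572,P[...,1]+.0725)<.02)&(z>.11)
p=P[b]; t=p[p[:,2]>np.percentile(p[:,2],98)-.003]; print("post",len(p),len(t),t.mean(0),cv2.minEnclosingCircle(t[:,:2].astype(np.float32)))
w=p[(p[:,2]>.118)&(p[:,2]<.145)]; print("side",len(w),w.mean(0),w.min(0),w.max(0))
E
```

```text
[ 0.57150578 -0.07231963  0.21159228] [-3.14041366e+00 -1.85922599e-04  1.50048693e+00] 0.04559362583582179 [-2.29517580e-01  4.41861852e-01  1.48915786e+00 -3.56923592e-06
  1.21176650e+00 -1.59207038e-01]
post 1162 636 [ 0.57251811 -0.07168303  0.15248391] ((0.5724590420722961, -0.07188817113637924), 0.008435353636741638)
side 274 [ 0.57284208 -0.06610235  0.12982214] [ 0.56476478 -0.07098114  0.11805304] [ 0.57988963 -0.06446145  0.1417691 ]
```

View pics/w5.png

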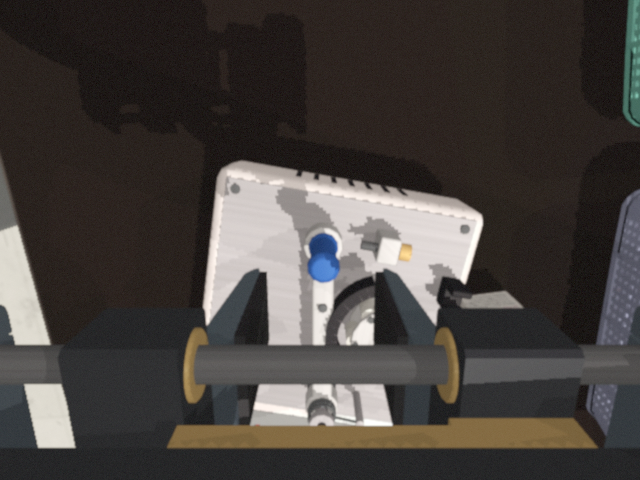

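The wrist view shows the blue post at (323,262) centred between the open fingers, with the rotor at (360,330) to the right and below. The post axis is about (0.5724, -0.0718). I'll descend and grip.

Request:
drive_tool --pt "0.5 0.001 0.001 0.03 0" --pt "0.5 0.001 0.001 0.06 0" --pt "0.5 0.001 0.001 0.09 0" --pt "0.5 0.001 0.001 0.12 0" --pt "0.5 0.001 0.001 0.135 0" --pt "0.5 0.001 0.001 0.135 0" --pt "0.5 0.001 0.001 0.135 0" --pt "0.05 0.001 0.001 0.135 0" --pt "0.05 0.001 0.001 0.135 0" --pt "0.05 0.001 0.001 0.135 0" --pt "0.05 0.001 0.001 0.135 0" --pt "0.05 0.001 0.001 0.135 0" --squeeze 30

```text
t: 8.57
tcp_pos: [0.5728, -0.0718, 0.1318]
tcp_rot: [3.141, 0.0, 1.499]
wrist_force: [1.6, 1.0, 2.0]
gripper_width: 0.0155
gripper_force: 30.2
```

Request:
drive_tool --pt "0.05 0 0 0 0" --pt "0.05 0 0 0 0"

```text
t: 8.73
tcp_pos: [0.5728, -0.0718, 0.1317]
tcp_rot: [3.141, 0.0, 1.499]
wrist_force: [0.6, 1.2, 5.4]
gripper_width: 0.0155
gripper_force: 30.0
```

Gripped, opening 15.5 mm. I'll swing the arm on its 120 mm arc to 0.4 rad and check the forces there.

Request:
drive_tool --pt "0.05 0 -0.01 0 -0.032" --pt "0.05 -0.001 -0.02 0 -0.064" --pt "0.05 -0.002 -0.03 0 -0.095" --pt "0.05 -0.004 -0.04 0 -0.127" --pt "0.05 -0.006 -0.0495 0 -0.159" --pt "0.05 -0.009 -0.059 0 -0.191" --pt "0.05 -0.012 -0.0685 0 -0.223" --pt "0.05 -0.016 -0.078 0 -0.255" --pt "0.05 -0.016 -0.078 0 -0.255" --pt "0.05 -0.016 -0.078 0 -0.255"

```text
t: 9.57
tcp_pos: [0.5258, -0.0776, 0.1318]
tcp_rot: [3.139, 0.0, 1.899]
wrist_force: [5.1, 7.8, 2.5]
gripper_width: 0.0152
gripper_force: 30.0
```

Request:
drive_tool --pt "0.05 0 -0.005 0 -0.016" --pt "0.05 0 -0.01 0 -0.032" --pt "0.05 -0.0005 -0.015 0 -0.048" --pt "0.05 -0.001 -0.02 0 -0.064" --pt "0.05 -0.0015 -0.025 0 -0.08" --pt "0.05 -0.002 -0.029 0 -0.092" --pt "0.05 -0.002 -0.029 0 -0.092" --pt "0.05 -0.002 -0.029 0 -0.092"

```text
t: 10.23
tcp_pos: [0.5098, -0.0842, 0.1317]
tcp_rot: [3.14, 0.0, 2.043]
wrist_force: [4.8, 8.8, 4.4]
gripper_width: 0.0151
gripper_force: 30.0
```

```bash
cat > arm.py <<'E'
from h import *
st=manip.observe(); p=st["tcp_pos"]; piv=np.array([.5637,-.1912]); d=p[:2]-piv; r=np.hypot(*d); ph=np.arctan2(d[1],d[0])
e=d/r; t=np.array([-e[1],e[0]]); F=st["wrist_force"][:2]
print("theta",ph-np.arctan2(.1194,.0087),"r",r,"Ftan",F@t,"Frad",F@e,"yaw",st["tcp_rot"],st["wrist_torque"],st["gripper_width"],st["t"])
E
python3 arm.py
```

```text
theta 0.5391096877548445 r 0.11978913765895373 Ftan -8.18856599818761 Frad 5.696267719603193 yaw [3.13953661e+00 1.78649271e-04 2.04335921e+00] [ 1.41975937 -0.93292511 -0.01695092] 0.015099801171127384 10.2333
```

At 0.539 rad only spring force shows, so the stop isn't reached yet. I'll creep on until the force rises.

Request:
drive_tool --pt "0.05 0 -0.002 0 -0.006" --pt "0.05 0 -0.002 0 -0.006" --pt "0.05 0 -0.003 0 -0.01" --pt "0.05 0 -0.003 0 -0.01"

```text
t: 10.57
tcp_pos: [0.5089, -0.0847, 0.1318]
tcp_rot: [3.138, 0.0, 2.059]
wrist_force: [8.2, 11.6, 1.7]
gripper_width: 0.0155
gripper_force: 30.0
```

```bash
python3 arm.py
```

```text
theta 0.5477106383172554 r 0.11975268142996322 Ftan -12.606659279819379 Frad 6.532690771952308 yaw [3.13824362e+00 4.37681226e-04 2.05927202e+00] [ 1.995057   -1.64042855 -0.05357306] 0.015490002379247306 10.5667
```

Request:
drive_tool --pt "0.05 0 -0.001 0 0" --pt "0.05 0 -0.002 0 0" --pt "0.05 0 -0.002 0 0" --pt "0.05 0 -0.002 0 0"

```text
t: 10.9
tcp_pos: [0.5088, -0.0849, 0.1318]
tcp_rot: [3.136, 0.001, 2.059]
wrist_force: [15.8, 18.1, -0.9]
gripper_width: 0.0156
gripper_force: 30.0
```

```bash
python3 arm.py; python3 - <<'E'
from h import *
s,P,T,f=cam("top"); cv2.imwrite("pics/t6.png",s["pixels"][150:350,200:500].repeat(2,0).repeat(2,1))
E
```

```text
theta 0.5491808768506212 r 0.11966606374943788 Ftan -22.306067487771653 Frad 8.858323197526367 yaw [3.13644956e+00 7.34179538e-04 2.05867358e+00] [ 2.99892531 -2.67305029 -0.01235922] 0.01563008106376914 10.9
```

View pics/t6.png

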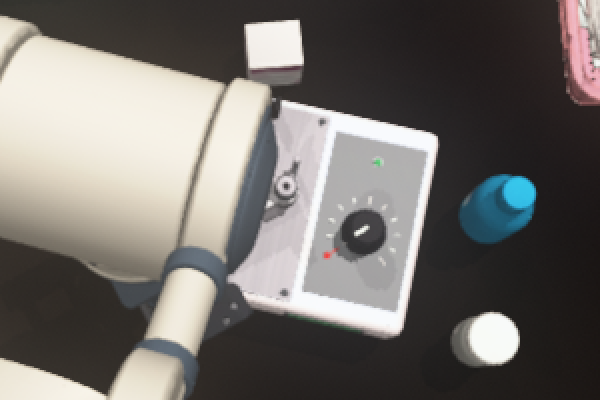

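The top view shows the knob pointer at the red mark (330,255) and the box, flask and jar still where they stood. The arm is hard against its stop: the push rose from 8 N to 22 N while it hardly moved. I'll hand in while still holding it.

```bash
python3 -c "
from bench import manip
print(manip.job_done())"
```

```text
the job is handed in; nothing more can be done
None
```

The speed knob is at its off stop, the pressure arm is held open against its stop by the blue post, the flask, jar and box look unmoved, and the job was handed in at about 11 s; no verdict was returned.

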